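# Clip a processor cooler down with its four push-pins, crosswise

### The arm

A 6-joint arm with a two-finger parallel gripper is mounted at the origin on a cart in front of the work surface, level with it; the furniture and walls round the work are solid. World frame = base frame: x ahead of the robot, y to its left, z up, the work surface at z = 0. Lengths are in mm, angles in rad, forces in N, time in s.
With the tool pointing down it reaches from about 350 to 975 mm from the base axis. Payload 7.1 kg.
Tool frame: the origin (TCP) lies on the mounting face of the last link; the fingertips stand 182 mm ahead of it and the grasp point (between the pads) lies 163 mm ahead of it (ctrl.tcp_to_tips is the distance from the TCP to the fingertips, in mm); z points along the fingers, y is the direction in which the jaws open and shut (so a half turn about z gives the same grasp; the last joint's range is limited). The gripper opens to 88 mm and grips with 3 to 60 N. Pads are 20 mm wide; open, the fingers measure 115 mm over their backs; the gripper's body (75 mm by 178 mm) begins 61 mm behind the grasp point.
Start: joints at [1.231, 0.423, 1.63, -0, 1.089, -0.019], TCP at [197.047, 593.109, 404.675] pointing down, gripper open.
Joint ranges: [-3, 3], [-0.9, 2.11], [0.09, 2.58], [-1.31, 4.45], [0.11, 2.69], [-2.54, 2.54]. Speed limits (rad/s): [2.39, 2.39, 3.01, 3.14, 3.14, 3.14].

### API

Orientations are given as a rotation vector (axis times angle).
In Python, from workcell import ctrl gives the robot as it stands. The module is installed in compiled form; this text tells all that it offers.
- The arm moves only by the tool send_rows, never from a script. Its argument "commands" is a list of rows, each an object with "translation": the shift along the world's x, y, z normalised to -1 to 1, where 1 is 0.1 m, a list of three; "twist": the turn, a rotation vector about the world's x, y, z normalised to -1 to 1, where 1 is 0.5 rad, a list of three. A call has exactly 10 rows; each row is the pose to reach, as a shift and turn from the pose commanded when the call began; what a row does not reach only later rows make up. A row lasts 1/10 s, in which the tool goes at most 50 mm and 8.59 degrees, less where a joint would pass 70% of its speed; a pose out of reach is approached as far as the arm can. A call with a number of a shift or a turn outside -1 to 1 is refused whole. A call with a gripper value outside its range is refused whole. "grip" is the closure, from -1 (fully open) to 1 (shut), set as the call begins (left out, the last holds). The fingers move at their own pace and stop on an object; the grip force is fixed at half the most. Time passes only in rows, so rows that repeat a pose let the fingers close, or fill a call up. It gives the time, the measured TCP pose, the force and the opening at its end, in the units of the state.
- ctrl.get_obs(): the state, without advancing time (a new reading comes with each control period).
- ctrl.get_image(name): name is "scene" or "top"; returns a dict with "img" (400x640x3 uint8, red, green, blue), "intrinsics" (3x3 intrinsics, pixels), "dist" ([k1, k2, p1, p2, k3] as OpenCV has them; the pictures are not rectified), "cam_to_world" (4x4, takes a point from camera to world coordinates). Camera axes: x right, y down, z forward; pixel columns grow to the right and rows downward; lengths in mm; the calibration is good to about 2 mm. A picture is of the moment at which its call begins. There is no depth.
- ctrl.close_job(): hands the job in, once; it reports no verdict.
The state is a dict: "t": time; "qpos": joint angles; "qvel": joint speeds; "joint_torque": joint torques, N m; "ee_pos": TCP position; "orientation": TCP orientation; "ft_force": force on the tool from outside, world axes, zero at the start; "moment": the same for the moment, N m; "width": finger opening in mm.
Only numpy, scipy, OpenCV 4.12 (cv2) and the standard library are available. Lean on these libraries where they do the work, as an engineer would, in place of code of your own. Each camera call takes 0.05 s, during which the arm holds its last target. There are 200 camera calls.

### The job

Clip the cooler onto the controller board: press its four black push-pins fully home with the fingertips, one after the other and crosswise so that it pulls down evenly - first the pin beside the three round blue capacitors, then the one diagonally across from it, then the pin beside the white plug socket, and last the one across from that. Press gently and straight down, no harder than it takes to bring each pin home; do not grasp or lift anything, leave the board seated in its nest and the other things where they lie.

Things in the scene. Friction and masses are not known exactly. Their poses are not given: they have to be found in the camera images.
- nest: assembly nest fixed to the bench: dark base plate 166 mm (x) by 130 mm (y), 10 mm thick, with four rests on which the board lies (16.5 mm above its underside) and aluminium corner stops up to 22 mm high; origin at the centre of its underside, z up. It may be turned any way round
- board: loose green circuit board, 146 mm (its x) by 110 mm (its y), 2 mm thick, 0.4 kg, lying on four rests in the nest with 1.5 mm of play; origin at the centre of its underside, z up. All parts on it, the cooler's fins included, are lower than the caps of the push-pins, pressed or not
- cooler_top (a point): centre of the top of the finned aluminium cooler (62x62 mm) in the middle of the board, 27 mm above the board's origin; the push-pins stand at its corners, 37 mm from the centre along the board's x and y, so 74 mm from pin to pin along an edge. Pressing on cooler, board or pins with over 30 N could crack the processor under it
- capacitors (a point): top of the middle of a group of three blue round capacitors with silver tops (12 mm across, 15 mm tall) at the +x +y corner of the board, 22 mm from pin_a
- socket (a point): top of the white plug socket (12x30 mm, 11 mm tall) at the +x -y corner of the board, 25 mm from pin_c. The two corners at -x have neither capacitors nor socket
- pin_a_top (a point): centre of the top of the black cap (15 mm across, flat) of the push-pin beside the three capacitors (board +x +y corner of the cooler), the first to press; about 55 mm above the bench while proud, 5 to 7.5 mm lower when home; it moves with the cap
- pin_a (a joint): push-pin beside the three capacitors (board +x +y corner of the cooler): value in m: 0 = the cap stands proud, 0.005 and more = home, 0.0075 = hard stop; it starts between 0 and 0.0008. It slides straight down in the board against a steady 4 N of friction, has no return spring, and stays where it is left
- pin_b_top (a point): centre of the top of the black cap (15 mm across, flat) of the push-pin diagonally across from pin_a (-x -y), the second; about 55 mm above the bench while proud, 5 to 7.5 mm lower when home; it moves with the cap
- pin_b (a joint): push-pin diagonally across from pin_a (-x -y): value in m: 0 = the cap stands proud, 0.005 and more = home, 0.0075 = hard stop; it starts between 0 and 0.0008. It slides straight down in the board against a steady 4 N of friction, has no return spring, and stays where it is left
- pin_c_top (a point): centre of the top of the black cap (15 mm across, flat) of the push-pin beside the white plug socket (+x -y), the third; about 55 mm above the bench while proud, 5 to 7.5 mm lower when home; it moves with the cap
- pin_c (a joint): push-pin beside the white plug socket (+x -y): value in m: 0 = the cap stands proud, 0.005 and more = home, 0.0075 = hard stop; it starts between 0 and 0.0008. It slides straight down in the board against a steady 4 N of friction, has no return spring, and stays where it is left
- pin_d_top (a point): centre of the top of the black cap (15 mm across, flat) of the push-pin diagonally across from pin_c (-x +y), the last; about 55 mm above the bench while proud, 5 to 7.5 mm lower when home; it moves with the cap
- pin_d (a joint): push-pin diagonally across from pin_c (-x +y): value in m: 0 = the cap stands proud, 0.005 and more = home, 0.0075 = hard stop; it starts between 0 and 0.0008. It slides straight down in the board against a steady 4 N of friction, has no return spring, and stays where it is left
- tin: round light-grey tin with a slip lid, 59 mm across, 24 mm tall; origin at the centre of its underside; loose, to be left alone
- connector_1: pale metal circular connector shell lying on its side on the bench, 28x30x27 mm; origin at the centre of its underside; loose, to be left alone
- connector_4: beige circular connector shell lying on its side on the green mat, 26x29x25 mm; origin at the centre of its underside; loose, to be left alone
- nippers: small black-handled cutting pliers lying flat, 70x115x13 mm; origin at the centre of its underside; loose, to be left alone
- small_driver: small black-and-white precision screwdriver lying flat, 125 mm long, 11 mm thick; origin at the centre of its underside; loose, to be left alone
Mind the look-alikes: they are no part of the job. Of the things that look like the nest, the larger one is meant.

How it is judged:
By the outcome, as a careful person would: the job done as asked, in the order asked, and still so for the second after the job is handed in, with the robot touching nothing.
It also fails if it takes over 48 s, if anything falls off the work surface, if the arm or the gripper's body presses on something with over 40 N, if the wrist force passes 120 N, or if a joint passes its speed limit or range.

## Working session

There is one attempt and no reset: what is moved stays moved. The work goes in short steps, Python scripts to look and compute and a tool call to move; the robot and the scene stay as the last step left them, time stands still between calls to the robot, and variables do not carry over. Pictures are saved under pics/ and viewed, about 8 in all and at most 12, crops included, and the job is handed in when it is done.

Besides the shell and the picture viewer there is one more tool, called by a JSON object that holds its "method" and its "body". send_rows: Moves the arm, as the interface text tells. Its arguments: {"type":"object","properties":{"commands":{"type":"array","items":{"type":"object","properties":{"translation":{"type":"array","items":{"type":"number"}},"twist":{"type":"array","items":{"type":"number"}}}}},"grip":{"type":"number"}},"required":["commands"]}

```bash
mkdir -p pics; cat > h.py <<'E'
import numpy as np, cv2
from workcell import ctrl
def grab(n,f=None):
    d=ctrl.get_image(n)
    if f: cv2.imwrite(f,d["img"][:,:,::-1])
    return d
def ray(d,uv,z):
    K=np.array(d["intrinsics"]);T=np.array(d["cam_to_world"])
    p=cv2.undistortPoints(np.array(uv,float).reshape(-1,1,2),K,np.array(d["dist"],float)).reshape(-1,2)
    v=np.c_[p,np.ones(len(p))]@T[:3,:3].T; o=T[:3,3]
    return o+v*((np.asarray(z)-o[2])/v[:,2])[:,None]
def proj(d,P):
    T=np.linalg.inv(np.array(d["cam_to_world"]))
    return cv2.projectPoints(np.array(P,float).reshape(-1,1,3),cv2.Rodrigues(T[:3,:3])[0],T[:3,3],np.array(d["intrinsics"]),np.array(d["dist"],float))[0].reshape(-1,2)
E
python3 - <<'E'
from h import *
for n in("top","scene"):
    d=grab(n,f"pics/{n}0.png"); print(n,np.round(d["cam_to_world"],3).tolist(),np.round(d["intrinsics"],1).tolist())
print(ctrl.get_obs(),ctrl.tcp_to_tips)
E
```

```text
top [[-0.026, -0.99, 0.137, 351.508], [-1.0, 0.025, -0.004, -397.683], [0.0, -0.137, -0.991, 988.974], [0.0, 0.0, 0.0, 1.0]] [[435.1, 0.0, 325.3], [0.0, 435.1, 196.5], [0.0, 0.0, 1.0]]
scene [[-0.892, -0.2, 0.405, 99.765], [-0.451, 0.374, -0.81, 352.614], [0.011, -0.906, -0.424, 442.578], [0.0, 0.0, 0.0, 1.0]] [[365.5, 0.0, 319.6], [0.0, 365.5, 201.9], [0.0, 0.0, 1.0]]
{'t': 0.1, 'qpos': array([ 1.23099744e+00,  4.23760992e-01,  1.63058070e+00,  2.52612243e-05,
        1.08858081e+00, -1.89889253e-02]), 'qvel': array([ 0.00064669, -0.00061697, -0.00166834, -0.00127423, -0.00182869,
        0.00018492]), 'joint_torque': array([-2.11382226e-04, -5.45611167e+01, -2.74323535e+01,  6.44995132e-02,
        1.88088877e-02, -7.24660208e-05]), 'ee_pos': array([196.97139668, 592.89906296, 403.99431983]), 'orientation': array([-5.01745566e-01, -3.10100345e+00,  2.04895551e-03]), 'ft_force': array([-0.6141094 ,  0.44864602,  0.05905729]), 'moment': array([ 0.04016811, -0.04668309,  0.02530292]), 'width': 88.16796862988673} 182.0
```

View pics/top0.png

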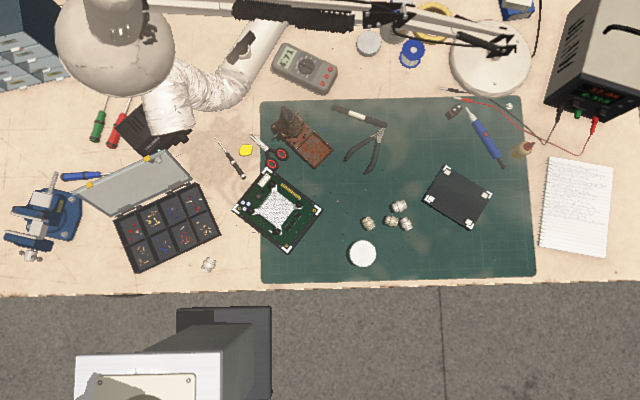

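View pics/scene0.png

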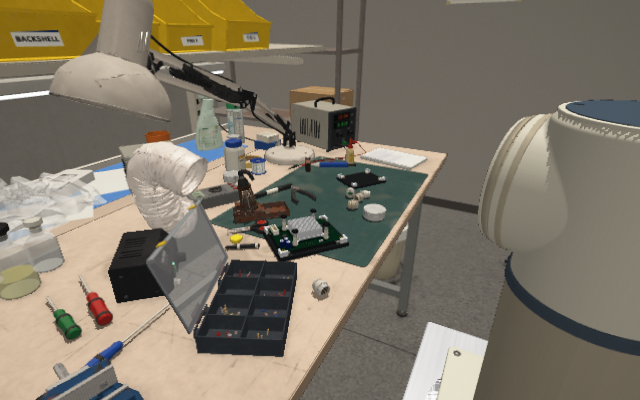

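The top view shows the board and its cooler at about (277,211). The scene view shows the same board at about (305,235). The empty, smaller nest at (458,196) in the top view is the look-alike. I'll enlarge the board in both views.

```bash
python3 - <<'E'
from h import *
a=cv2.imread("pics/top0.png")[160:262,225:330]; b=cv2.imread("pics/scene0.png")[200:265,250:355]
a=cv2.resize(a,None,fx=5.5,fy=5.5,interpolation=cv2.INTER_CUBIC);cv2.imwrite("pics/topc.png",a)
b=cv2.resize(b,None,fx=7,fy=7,interpolation=cv2.INTER_CUBIC);cv2.imwrite("pics/scenec.png",b)
E
```

```text
(no output)
```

View pics/topc.png

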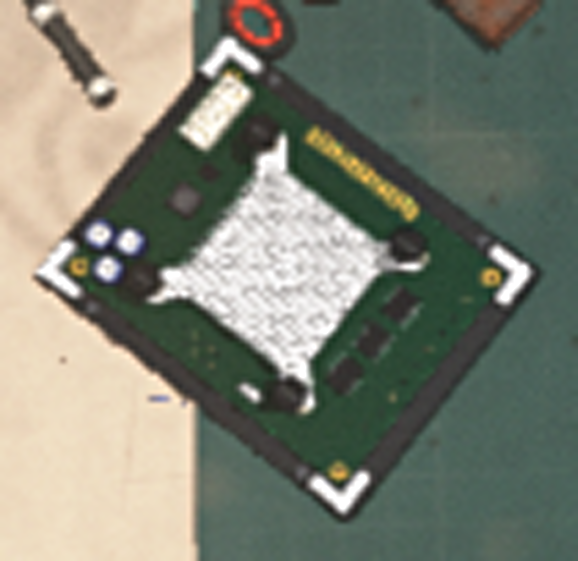

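View pics/scenec.png

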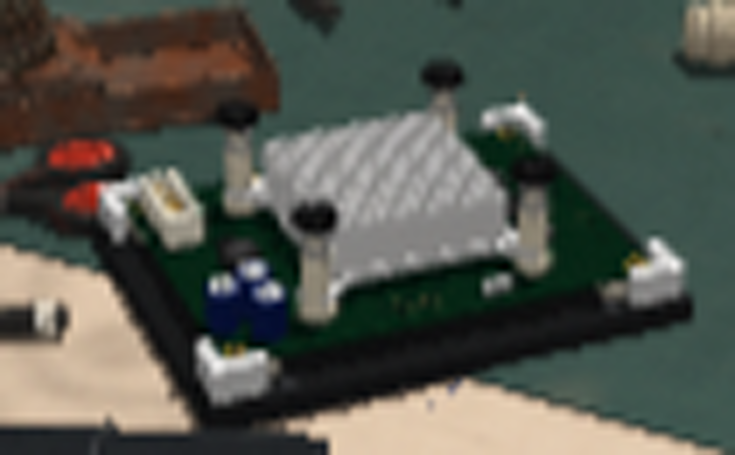

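The pins in the topc crop, with a next to the capacitors and c next to the socket:
- a: (141,280)
- c: (260,132)
- b: (408,244)
- d: (290,392)

In scenec:
- a: (315,217)
- c: (237,115)
- b: (442,75)
- d: (533,170)

I'll triangulate the four points.

```bash
python3 - <<'E'
from h import *
dt=grab("top");ds=grab("scene")
def refine(d,uv,r,th):
    v=d["img"].max(2).astype(float); u0,v0=uv
    for _ in range(3):
        yy,xx=np.mgrid[0:400,0:640]; w=np.clip(th-v,0,None)*(np.hypot(xx-u0,yy-v0)<=r); u0,v0=(w*xx).sum()/w.sum(),(w*yy).sum()/w.sum()
    return u0,v0
ct=[(141,280),(408,244),(260,132),(290,392)];cs=[(315,217),(442,75),(237,115),(533,170)]
pt=[refine(dt,((x+.5)/5.5-.5+225,(y+.5)/5.5-.5+160),3.5,60) for x,y in ct]
ps=[refine(ds,((x+.5)/7-.5+250,(y+.5)/7-.5+200),3.2,70) for x,y in cs]
P=ray(dt,pt,55);S=ray(ds,ps,54)
for i in range(4):
    o1=dt["cam_to_world"][:3,3];o2=ds["cam_to_world"][:3,3];a=P[i]-o1;b=S[i]-o2
    s=np.linalg.lstsq(np.c_[a,-b],o2-o1,rcond=None)[0];m=(o1+s[0]*a+o2+s[1]*b)/2
    print("abcd"[i],np.round(pt[i],1),np.round(ps[i],1),P[i].round(1),S[i].round(1),m.round(1))
for i,j in((0,2),(2,1),(1,3),(3,0),(0,1),(2,3)): print("abcd"[i]+"abcd"[j],np.linalg.norm(P[i]-P[j]).round(1),np.linalg.norm(S[i]-S[j]).round(1))
# model fit: square of 37 mm, order a(+,+) b(-,-) c(+,-) d(-,+)
M=np.array([[37,37],[-37,-37],[37,-37],[-37,37]])
for Q in(P,S,(P+S)/2):
    c=Q[:,:2].mean(0);U,_,V=np.linalg.svd(M.T@(Q[:,:2]-c));R=(U@V).T;print(c.round(1),np.degrees(np.arctan2(R[1,0],R[0,0])).round(1),(M@R.T+c).round(1).tolist())
# lid of box / lamp heights: top view px at heights
print(ray(dt,[(90,100),(187,152),(80,200),(115,95),(240,130)],[150,150,150,300,100]).round())
E
```

```text
a [248.9 211.4] [294.6 230.9] [ 452.  -235.5   55. ] [ 452.3 -234.6   54. ] [ 452.4 -235.2   53.6]
b [298.2 203.5] [312.7 210.4] [ 466.4 -342.1   55. ] [ 464.2 -340.1   54. ] [ 466.1 -342.2   52.8]
c [271.8 183.7] [283.4 215.8] [ 511.5 -285.3   55. ] [ 510.9 -283.3   54. ] [ 511.9 -285.    52.9]
d [275.4 231.3] [325.5 223.7] [ 407.8 -292.1   55. ] [ 408.1 -294.7   54. ] [ 407.4 -292.3   55.4]
ac 77.6 76.2
cb 72.5 73.5
bd 77.0 72.2
da 71.9 74.6
ab 107.5 106.2
cd 103.9 103.4
[ 459.4 -288.7] 50.8 [[454.2, -236.7], [464.7, -340.8], [511.5, -283.5], [407.4, -294.0]]
[ 458.9 -288.2] 51.4 [[453.0, -236.2], [464.7, -340.2], [510.9, -282.3], [406.9, -294.0]]
[ 459.2 -288.5] 51.1 [[453.6, -236.4], [464.7, -340.5], [511.2, -282.9], [407.1, -294.0]]
[[ 675.   68.  150.]
 [ 563. -130.  150.]
 [ 473.   78.  150.]
 [ 625.  -56.  300.]
 [ 620. -225.  100.]]
```

The two views agree to within about 2 mm and the pin spacings match. Pressing points are a (453.5,-236.4), b (464.7,-340.5), c (511,-283) and d (407,-294). I'm starting the traverse with the gripper shut, keeping x low to stay clear of the lamp and the box lid.

{"method": "send_rows", "body": {"grip": 1, "commands": [{"translation":[0.1,-0.1,0],"twist":[0,0,0]},{"translation":[0.2,-0.2,0],"twist":[0,0,0]},{"translation":[0.3,-0.3,0],"twist":[0,0,0]},{"translation":[0.4,-0.4,0],"twist":[0,0,0]},{"translation":[0.5,-0.5,0],"twist":[0,0,0]},{"translation":[0.6,-0.6,0],"twist":[0,0,0]},{"translation":[0.7,-0.7,0],"twist":[0,0,0]},{"translation":[0.8,-0.8,0],"twist":[0,0,0]},{"translation":[0.9,-0.9,0],"twist":[0,0,0]},{"translation":[1,-1,0],"twist":[0,0,0]}]}}

```text
t: 1.2
ee_pos: [297.9, 492.2, 404.7]
orientation: [0.502, 3.101, 0.0]
ft_force: [0.7, 0.9, -0.1]
width: 11.4
```

{"method": "send_rows", "body": {"commands": [{"translation":[0.08,-0.1,0],"twist":[0,0,0]},{"translation":[0.16,-0.2,0],"twist":[0,0,0]},{"translation":[0.24,-0.3,0],"twist":[0,0,0]},{"translation":[0.32,-0.4,0],"twist":[0,0,0]},{"translation":[0.4,-0.5,0],"twist":[0,0,0]},{"translation":[0.48,-0.6,0],"twist":[0,0,0]},{"translation":[0.56,-0.7,0],"twist":[0,0,0]},{"translation":[0.64,-0.8,0],"twist":[0,0,0]},{"translation":[0.72,-0.9,0],"twist":[0,0,0]},{"translation":[0.8,-1,0],"twist":[0,0,0]}]}}

```text
t: 2.2
ee_pos: [377.7, 392.3, 404.7]
orientation: [-0.502, -3.101, 0.0]
ft_force: [0.1, 0.0, 0.2]
width: 0.5
```

{"method": "send_rows", "body": {"commands": [{"translation":[0.02,-0.1,0],"twist":[0,0,0]},{"translation":[0.04,-0.2,0],"twist":[0,0,0]},{"translation":[0.06,-0.3,0],"twist":[0,0,0]},{"translation":[0.08,-0.4,0],"twist":[0,0,0]},{"translation":[0.1,-0.5,0],"twist":[0,0,0]},{"translation":[0.12,-0.6,0],"twist":[0,0,0]},{"translation":[0.14,-0.7,0],"twist":[0,0,0]},{"translation":[0.16,-0.8,0],"twist":[0,0,0]},{"translation":[0.18,-0.9,0],"twist":[0,0,0]},{"translation":[0.2,-1,0],"twist":[0,0,0]}]}}

```text
t: 3.2
ee_pos: [397.2, 292.3, 404.7]
orientation: [0.502, 3.101, 0.0]
ft_force: [-0.1, -0.4, 0.0]
width: 0.5
```

{"method": "send_rows", "body": {"commands": [{"translation":[0.01,-0.1,0],"twist":[0,0,0]},{"translation":[0.02,-0.2,0],"twist":[0,0,0]},{"translation":[0.03,-0.3,0],"twist":[0,0,0]},{"translation":[0.04,-0.4,0],"twist":[0,0,0]},{"translation":[0.05,-0.5,0],"twist":[0,0,0]},{"translation":[0.06,-0.6,0],"twist":[0,0,0]},{"translation":[0.07,-0.7,0],"twist":[0,0,0]},{"translation":[0.08,-0.8,0],"twist":[0,0,0]},{"translation":[0.09,-0.9,0],"twist":[0,0,0]},{"translation":[0.1,-1,0],"twist":[0,0,0]}]}}

```text
t: 4.2
ee_pos: [407.1, 192.3, 404.7]
orientation: [0.502, 3.101, 0.0]
ft_force: [0.1, -0.1, -0.2]
width: 0.4
```

{"method": "send_rows", "body": {"commands": [{"translation":[0.01,-0.1,0],"twist":[0,0,0]},{"translation":[0.02,-0.2,0],"twist":[0,0,0]},{"translation":[0.03,-0.3,0],"twist":[0,0,0]},{"translation":[0.04,-0.4,0],"twist":[0,0,0]},{"translation":[0.05,-0.5,0],"twist":[0,0,0]},{"translation":[0.06,-0.6,0],"twist":[0,0,0]},{"translation":[0.07,-0.7,0],"twist":[0,0,0]},{"translation":[0.08,-0.8,0],"twist":[0,0,0]},{"translation":[0.09,-0.9,0],"twist":[0,0,0]},{"translation":[0.1,-1,0],"twist":[0,0,0]}]}}

```text
t: 5.2
ee_pos: [417.1, 92.3, 404.7]
orientation: [0.502, 3.101, 0.0]
ft_force: [0.7, 0.5, 0.4]
width: 0.6
```

{"method": "send_rows", "body": {"commands": [{"translation":[0.01,-0.1,0],"twist":[0,0,0]},{"translation":[0.02,-0.2,0],"twist":[0,0,0]},{"translation":[0.03,-0.3,0],"twist":[0,0,0]},{"translation":[0.04,-0.4,0],"twist":[0,0,0]},{"translation":[0.05,-0.5,0],"twist":[0,0,0]},{"translation":[0.06,-0.6,0],"twist":[0,0,0]},{"translation":[0.07,-0.7,0],"twist":[0,0,0]},{"translation":[0.08,-0.8,0],"twist":[0,0,0]},{"translation":[0.09,-0.9,0],"twist":[0,0,0]},{"translation":[0.1,-1,0],"twist":[0,0,0]}]}}

```text
t: 6.2
ee_pos: [427.1, -7.7, 404.7]
orientation: [-0.502, -3.101, -0.0]
ft_force: [-0.1, -0.1, 0.0]
width: 0.3
```

{"method": "send_rows", "body": {"commands": [{"translation":[0.01,-0.1,0],"twist":[0,0,0]},{"translation":[0.02,-0.2,0],"twist":[0,0,0]},{"translation":[0.03,-0.3,0],"twist":[0,0,0]},{"translation":[0.04,-0.4,0],"twist":[0,0,0]},{"translation":[0.05,-0.5,0],"twist":[0,0,0]},{"translation":[0.06,-0.6,0],"twist":[0,0,0]},{"translation":[0.07,-0.7,0],"twist":[0,0,0]},{"translation":[0.08,-0.8,0],"twist":[0,0,0]},{"translation":[0.09,-0.9,0],"twist":[0,0,0]},{"translation":[0.1,-1,0],"twist":[0,0,0]}]}}

```text
t: 7.2
ee_pos: [437.1, -107.7, 404.7]
orientation: [0.502, 3.101, -0.0]
ft_force: [-0.3, -0.1, 0.7]
width: 0.5
```

{"method": "send_rows", "body": {"commands": [{"translation":[0.01,-0.1,0],"twist":[0,0,0]},{"translation":[0.03,-0.2,0],"twist":[0,0,0]},{"translation":[0.05,-0.3,0],"twist":[0,0,0]},{"translation":[0.07,-0.4,0],"twist":[0,0,0]},{"translation":[0.09,-0.5,0],"twist":[0,0,0]},{"translation":[0.11,-0.6,-0.1],"twist":[0,0,0]},{"translation":[0.13,-0.7,-0.2],"twist":[0,0,0]},{"translation":[0.15,-0.8,-0.35],"twist":[0,0,0]},{"translation":[0.16,-0.9,-0.5],"twist":[0,0,0]},{"translation":[0.165,-1,-0.65],"twist":[0,0,0]}]}}

```text
t: 8.2
ee_pos: [453.4, -207.6, 338.1]
orientation: [-0.501, -3.1, -0.0]
ft_force: [0.2, 0.2, -0.1]
width: 0.4
```

{"method": "send_rows", "body": {"commands": [{"translation":[0,-0.1,-0.15],"twist":[0,0,0]},{"translation":[0,-0.2,-0.3],"twist":[0,0,0]},{"translation":[0,-0.295,-0.45],"twist":[0,0,0]},{"translation":[0,-0.295,-0.6],"twist":[0,0,0]},{"translation":[0,-0.295,-0.75],"twist":[0,0,0]},{"translation":[0,-0.295,-0.85],"twist":[0,0,0]},{"translation":[0,-0.295,-0.93],"twist":[0,0,0]},{"translation":[0,-0.295,-0.977],"twist":[0,0,0]},{"translation":[0,-0.295,-0.977],"twist":[0,0,0]},{"translation":[0,-0.295,-0.977],"twist":[0,0,0]}]}}

```text
t: 9.2
ee_pos: [453.7, -236.4, 242.2]
orientation: [0.501, 3.101, -0.0]
ft_force: [0.4, -0.3, 1.0]
width: 0.4
```

```bash
python3 - <<'E'
from h import *
d=grab("scene");o=ctrl.get_obs();print(o["ee_pos"],o["ft_force"])
im=cv2.resize(d["img"][165:265,235:355,::-1],None,fx=6,fy=6,interpolation=cv2.INTER_CUBIC);cv2.imwrite("pics/a1.png",im)
d=grab("top");im=cv2.resize(d["img"][150:262,215:335,::-1],None,fx=5,fy=5,interpolation=cv2.INTER_CUBIC);cv2.imwrite("pics/a2.png",im)
E
```

```text
[ 453.7811111  -236.46097684  242.43201603] [ 0.6828753   0.61022885 -0.23471359]
```

View pics/a1.png

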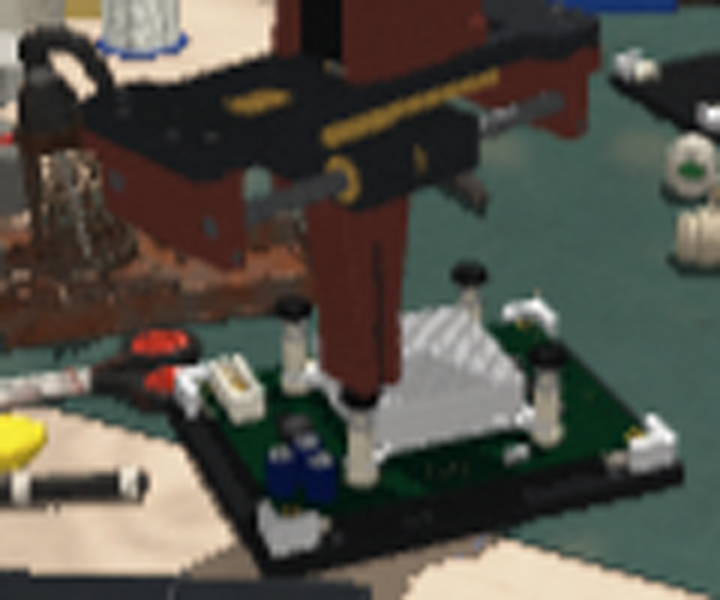

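The closed fingers (crop ~(362,385)) hang just above pin a's cap (360,400) and are well centred on it. I'll check the clearance to the rusty vise for pin c later. Now I'm feeling for contact: tip at 60, going down to 54.5.

{"method": "send_rows", "body": {"commands": [{"translation":[0,0,-0.01],"twist":[0,0,0]},{"translation":[0,0,-0.02],"twist":[0,0,0]},{"translation":[0,0,-0.03],"twist":[0,0,0]},{"translation":[0,0,-0.035],"twist":[0,0,0]},{"translation":[0,0,-0.04],"twist":[0,0,0]},{"translation":[0,0,-0.045],"twist":[0,0,0]},{"translation":[0,0,-0.05],"twist":[0,0,0]},{"translation":[0,0,-0.055],"twist":[0,0,0]},{"translation":[0,0,-0.06],"twist":[0,0,0]},{"translation":[0,0,-0.06],"twist":[0,0,0]}]}}

```text
t: 10.3
ee_pos: [453.6, -236.4, 236.1]
orientation: [0.502, 3.101, -0.0]
ft_force: [-1.1, -0.1, 4.5]
width: 0.7
```

```bash
python3 - <<'E'
from h import *
o=ctrl.get_obs();print(o["t"],o["ee_pos"],o["ft_force"])
dt=grab("top");ds=grab("scene")
# post top of the vise: scene crop a1 (60,35)->px ; top (287,115)
for uv,us in(((287,114),(243,171)),):
    for z in(60,90,120): print(z,ray(dt,[uv],z).round(),ray(ds,[us],z).round())
E
```

```text
10.3 [ 453.55223289 -236.40047041  236.06324968] [-1.06156284 -0.12783018  4.53519792]
60 [[ 666. -321.   60.]] [[ 766. -466.   60.]]
90 [[ 656. -323.   90.]] [[ 714. -402.   90.]]
120 [[ 646. -326.  120.]] [[ 662. -337.  120.]]
```

There is contact with 4.5 N at tip 54.06. The vise post is at x≈645, clear of the pin c pose. Pressing 5 mm further, to tip 49.

{"method": "send_rows", "body": {"commands": [{"translation":[0,0,-0.007],"twist":[0,0,0]},{"translation":[0,0,-0.014],"twist":[0,0,0]},{"translation":[0,0,-0.021],"twist":[0,0,0]},{"translation":[0,0,-0.028],"twist":[0,0,0]},{"translation":[0,0,-0.035],"twist":[0,0,0]},{"translation":[0,0,-0.041],"twist":[0,0,0]},{"translation":[0,0,-0.046],"twist":[0,0,0]},{"translation":[0,0,-0.05],"twist":[0,0,0]},{"translation":[0,0,-0.05],"twist":[0,0,0]},{"translation":[0,0,-0.05],"twist":[0,0,0]}]}}

```text
t: 11.4
ee_pos: [453.5, -236.4, 230.9]
orientation: [-0.502, -3.101, 0.0]
ft_force: [-0.8, -0.1, 2.7]
width: 0.6
```

{"method": "send_rows", "body": {"commands": [{"translation":[0,0,-0.002],"twist":[0,0,0]},{"translation":[0,0,-0.004],"twist":[0,0,0]},{"translation":[0,0,-0.006],"twist":[0,0,0]},{"translation":[0,0,-0.006],"twist":[0,0,0]},{"translation":[0,0,-0.006],"twist":[0,0,0]},{"translation":[0,0,-0.006],"twist":[0,0,0]},{"translation":[0,0,-0.006],"twist":[0,0,0]},{"translation":[0,0,-0.006],"twist":[0,0,0]},{"translation":[0,0,-0.006],"twist":[0,0,0]},{"translation":[0,0,-0.006],"twist":[0,0,0]}]}}

```text
t: 12.4
ee_pos: [453.6, -236.4, 230.4]
orientation: [0.502, 3.101, -0.0]
ft_force: [-0.3, 0.3, 4.0]
width: 0.3
```

Pin a now stands at tip 48.4 with 4.0 N, which is only sliding friction. It has travelled at least 5.7 mm, so it is home. Moving to pin b.

{"method": "send_rows", "body": {"commands": [{"translation":[0,0,0.05],"twist":[0,0,0]},{"translation":[0,0,0.15],"twist":[0,0,0]},{"translation":[0,0,0.15],"twist":[0,0,0]},{"translation":[0.02,-0.15,0.15],"twist":[0,0,0]},{"translation":[0.04,-0.3,0.15],"twist":[0,0,0]},{"translation":[0.06,-0.45,0.15],"twist":[0,0,0]},{"translation":[0.08,-0.6,0.15],"twist":[0,0,0]},{"translation":[0.1,-0.75,0.15],"twist":[0,0,0]},{"translation":[0.11,-0.9,0.15],"twist":[0,0,0]},{"translation":[0.112,-1,0.15],"twist":[0,0,0]}]}}

```text
t: 13.4
ee_pos: [464.8, -338.1, 245.3]
orientation: [0.503, 3.101, -0.0]
ft_force: [0.2, 0.2, -0.5]
width: 0.5
```

{"method": "send_rows", "body": {"commands": [{"translation":[0,-0.041,0],"twist":[0,0,0]},{"translation":[0,-0.041,0],"twist":[0,0,0]},{"translation":[0,-0.041,-0.02],"twist":[0,0,0]},{"translation":[0,-0.041,-0.04],"twist":[0,0,0]},{"translation":[0,-0.041,-0.055],"twist":[0,0,0]},{"translation":[0,-0.041,-0.065],"twist":[0,0,0]},{"translation":[0,-0.041,-0.075],"twist":[0,0,0]},{"translation":[0,-0.041,-0.082],"twist":[0,0,0]},{"translation":[0,-0.041,-0.088],"twist":[0,0,0]},{"translation":[0,-0.041,-0.094],"twist":[0,0,0]}]}}

```text
t: 14.4
ee_pos: [464.8, -340.3, 236.1]
orientation: [0.502, 3.101, 0.0]
ft_force: [-0.4, 2.4, 3.7]
width: 0.4
```

```bash
python3 - <<'E'
from h import *
o=ctrl.get_obs();print(o["t"],o["ee_pos"],o["ft_force"])
d=grab("scene");a=cv2.resize(d["img"][180:265,250:355,::-1],None,fx=7,fy=7,interpolation=cv2.INTER_CUBIC);cv2.imwrite("pics/b1.png",a)
E
```

```text
14.4 [ 464.76699436 -340.33786526  236.12826276] [-0.36321414  2.39956362  3.68794304]
```

View pics/b1.png

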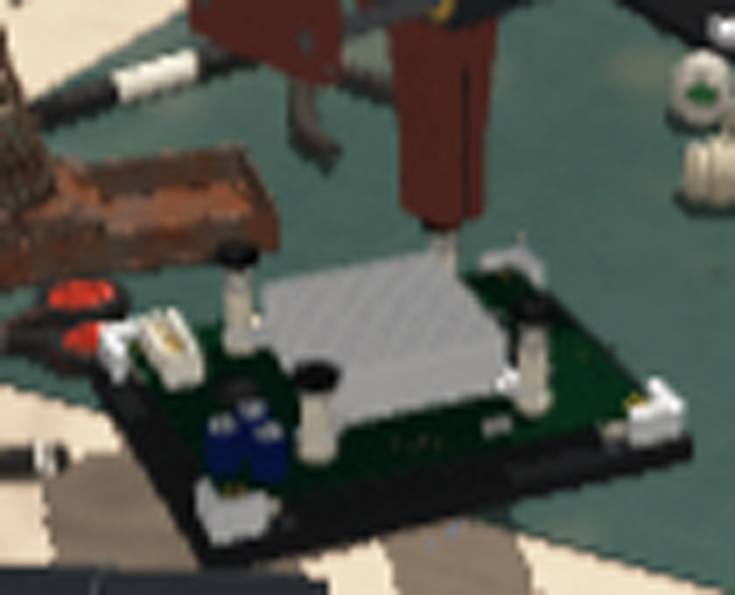

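Pin a's cap has dropped about 2.9 px (now at crop (318,377)). The fingers are on pin b, centred at about (441,225), with 3.7 N. Pressing b.

{"method": "send_rows", "body": {"commands": [{"translation":[0,0,-0.008],"twist":[0,0,0]},{"translation":[0,0,-0.016],"twist":[0,0,0]},{"translation":[0,0,-0.024],"twist":[0,0,0]},{"translation":[0,0,-0.032],"twist":[0,0,0]},{"translation":[0,0,-0.039],"twist":[0,0,0]},{"translation":[0,0,-0.045],"twist":[0,0,0]},{"translation":[0,0,-0.05],"twist":[0,0,0]},{"translation":[0,0,-0.054],"twist":[0,0,0]},{"translation":[0,0,-0.056],"twist":[0,0,0]},{"translation":[0,0,-0.056],"twist":[0,0,0]}]}}

```text
t: 15.45
ee_pos: [464.8, -340.5, 230.4]
orientation: [0.502, 3.101, -0.0]
ft_force: [0.1, 3.1, 3.5]
width: 0.4
```

b is home at tip 48.4 with 3.5 N. On to pin c, (511,-283).

{"method": "send_rows", "body": {"commands": [{"translation":[0,0,0.05],"twist":[0,0,0]},{"translation":[0,0,0.15],"twist":[0,0,0]},{"translation":[0,0,0.15],"twist":[0,0,0]},{"translation":[0.1,0.12,0.15],"twist":[0,0,0]},{"translation":[0.2,0.25,0.15],"twist":[0,0,0]},{"translation":[0.3,0.38,0.15],"twist":[0,0,0]},{"translation":[0.4,0.5,0.15],"twist":[0,0,0]},{"translation":[0.463,0.575,0.15],"twist":[0,0,0]},{"translation":[0.463,0.575,0.15],"twist":[0,0,0]},{"translation":[0.463,0.575,0.15],"twist":[0,0,0]}]}}

```text
t: 16.45
ee_pos: [511.2, -282.6, 245.3]
orientation: [-0.5, -3.101, 0.0]
ft_force: [0.4, -0.5, 0.4]
width: 0.5
```

{"method": "send_rows", "body": {"commands": [{"translation":[0,0,-0.02],"twist":[0,0,0]},{"translation":[0,0,-0.04],"twist":[0,0,0]},{"translation":[0,0,-0.055],"twist":[0,0,0]},{"translation":[0,0,-0.065],"twist":[0,0,0]},{"translation":[0,0,-0.075],"twist":[0,0,0]},{"translation":[0,0,-0.082],"twist":[0,0,0]},{"translation":[0,0,-0.088],"twist":[0,0,0]},{"translation":[0,0,-0.094],"twist":[0,0,0]},{"translation":[0,0,-0.094],"twist":[0,0,0]},{"translation":[0,0,-0.094],"twist":[0,0,0]}]}}

```text
t: 17.45
ee_pos: [511.0, -283.1, 236.1]
orientation: [-0.502, -3.101, 0.0]
ft_force: [-2.6, -1.4, 3.5]
width: 0.4
```

Pin c is in contact with 3.5 N. Pressing.

{"method": "send_rows", "body": {"commands": [{"translation":[0,0,-0.008],"twist":[0,0,0]},{"translation":[0,0,-0.016],"twist":[0,0,0]},{"translation":[0,0,-0.024],"twist":[0,0,0]},{"translation":[0,0,-0.032],"twist":[0,0,0]},{"translation":[0,0,-0.039],"twist":[0,0,0]},{"translation":[0,0,-0.045],"twist":[0,0,0]},{"translation":[0,0,-0.05],"twist":[0,0,0]},{"translation":[0,0,-0.054],"twist":[0,0,0]},{"translation":[0,0,-0.056],"twist":[0,0,0]},{"translation":[0,0,-0.056],"twist":[0,0,0]}]}}

```text
t: 18.45
ee_pos: [511.1, -283.0, 230.4]
orientation: [0.502, 3.101, 0.0]
ft_force: [-2.4, -1.9, 4.0]
width: 0.1
```

{"method": "send_rows", "body": {"commands": [{"translation":[0,0,0.05],"twist":[0,0,0]},{"translation":[0,0,0.15],"twist":[0,0,0]},{"translation":[0,0,0.15],"twist":[0,0,0]},{"translation":[-0.15,-0.01,0.15],"twist":[0,0,0]},{"translation":[-0.3,-0.03,0.15],"twist":[0,0,0]},{"translation":[-0.45,-0.05,0.15],"twist":[0,0,0]},{"translation":[-0.6,-0.07,0.15],"twist":[0,0,0]},{"translation":[-0.75,-0.09,0.15],"twist":[0,0,0]},{"translation":[-0.9,-0.11,0.15],"twist":[0,0,0]},{"translation":[-1,-0.11,0.15],"twist":[0,0,0]}]}}

```text
t: 19.45
ee_pos: [409.4, -294.2, 245.4]
orientation: [-0.503, -3.101, -0.0]
ft_force: [0.1, -1.0, 0.7]
width: 0.1
```

{"method": "send_rows", "body": {"commands": [{"translation":[-0.04,0,0],"twist":[0,0,0]},{"translation":[-0.04,0,0],"twist":[0,0,0]},{"translation":[-0.04,0,0],"twist":[0,0,0]},{"translation":[-0.04,0,-0.02],"twist":[0,0,0]},{"translation":[-0.04,0,-0.04],"twist":[0,0,0]},{"translation":[-0.04,0,-0.06],"twist":[0,0,0]},{"translation":[-0.04,0,-0.075],"twist":[0,0,0]},{"translation":[-0.04,0,-0.085],"twist":[0,0,0]},{"translation":[-0.04,0,-0.094],"twist":[0,0,0]},{"translation":[-0.04,0,-0.094],"twist":[0,0,0]}]}}

```text
t: 20.45
ee_pos: [407.1, -293.9, 236.0]
orientation: [0.502, 3.101, 0.0]
ft_force: [-0.2, 0.7, 1.7]
width: 0.5
```

{"method": "send_rows", "body": {"commands": [{"translation":[0,0,-0.008],"twist":[0,0,0]},{"translation":[0,0,-0.016],"twist":[0,0,0]},{"translation":[0,0,-0.024],"twist":[0,0,0]},{"translation":[0,0,-0.032],"twist":[0,0,0]},{"translation":[0,0,-0.039],"twist":[0,0,0]},{"translation":[0,0,-0.045],"twist":[0,0,0]},{"translation":[0,0,-0.05],"twist":[0,0,0]},{"translation":[0,0,-0.054],"twist":[0,0,0]},{"translation":[0,0,-0.056],"twist":[0,0,0]},{"translation":[0,0,-0.056],"twist":[0,0,0]}]}}

```text
t: 21.45
ee_pos: [407.1, -294.0, 230.4]
orientation: [0.502, 3.101, -0.0]
ft_force: [1.3, 2.8, 3.1]
width: 0.8
```

{"method": "send_rows", "body": {"commands": [{"translation":[0,0,0.05],"twist":[0,0,0]},{"translation":[0,0,0.15],"twist":[0,0,0]},{"translation":[0,0,0.3],"twist":[0,0,0]},{"translation":[0,0.15,0.5],"twist":[0,0,0]},{"translation":[0,0.3,0.7],"twist":[0,0,0]},{"translation":[0,0.45,0.9],"twist":[0,0,0]},{"translation":[0,0.6,1],"twist":[0,0,0]},{"translation":[0,0.75,1],"twist":[0,0,0]},{"translation":[0,0.9,1],"twist":[0,0,0]},{"translation":[0,1,1],"twist":[0,0,0]}]}}

```text
t: 22.45
ee_pos: [406.6, -192.6, 329.6]
orientation: [-0.501, -3.1, -0.001]
ft_force: [-0.1, -0.7, -0.6]
width: 0.5
```

{"method": "send_rows", "body": {"commands": [{"translation":[0,0.1,0.1],"twist":[0,0,0]},{"translation":[0,0.2,0.2],"twist":[0,0,0]},{"translation":[0,0.3,0.3],"twist":[0,0,0]},{"translation":[0,0.4,0.4],"twist":[0,0,0]},{"translation":[0,0.5,0.5],"twist":[0,0,0]},{"translation":[0,0.6,0.6],"twist":[0,0,0]},{"translation":[0,0.7,0.7],"twist":[0,0,0]},{"translation":[0,0.8,0.8],"twist":[0,0,0]},{"translation":[0,0.8,0.8],"twist":[0,0,0]},{"translation":[0,0.8,0.8],"twist":[0,0,0]}]}}

```text
t: 23.45
ee_pos: [407.1, -113.7, 410.6]
orientation: [0.5, 3.101, -0.0]
ft_force: [-0.5, 0.1, 1.1]
width: 0.4
```

```bash
python3 - <<'E'
from h import *
d=grab("scene");b=cv2.imread("pics/scene0.png")
a=[cv2.resize(i[195:265,250:355],None,fx=5.5,fy=4.2*5.5/4.2,interpolation=cv2.INTER_CUBIC)[:, :] for i in(b,d["img"][:,:,::-1])]
cv2.imwrite("pics/end.png",cv2.resize(np.vstack(a),None,fx=.77,fy=.77))
dt=grab("top");cv2.imwrite("pics/endtop.png",dt["img"][:,:,::-1])
x=cv2.absdiff(cv2.imread("pics/top0.png")[162:255,228:325],dt["img"][162:255,228:325,::-1]).max(2);print((x>60).sum())
E
```

```text
12
```

View pics/end.png

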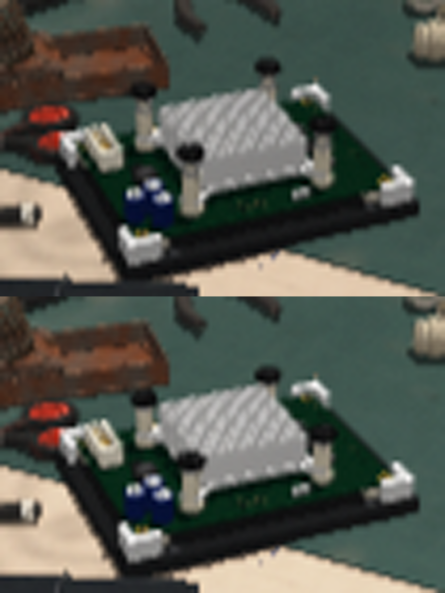

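View pics/endtop.png

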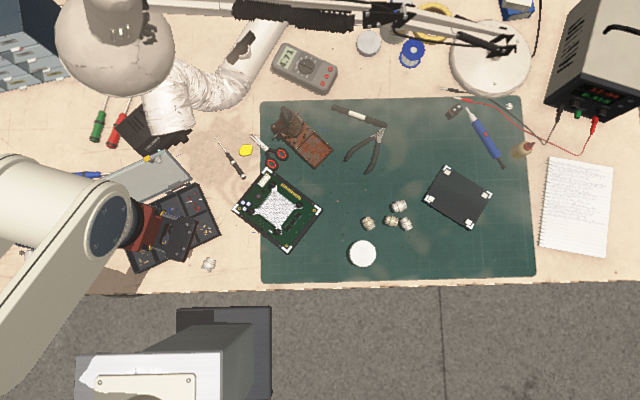

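Before and after, in the end picture: all four caps now stand lower by a similar amount (crop rows a 152→164, c 90→101, b 66→78, d 122→137). The board and everything round it are unmoved, with only 12 changed pixels over the board, and the arm is clear. Handing in.

```bash
python3 -c "
from workcell import ctrl
print(ctrl.close_job(), ctrl.get_obs()['t'])"
```

```text
the job is handed in; nothing more can be done
the job is handed in; nothing more can be done
```

I pressed all four push-pins home straight down with the closed fingertips, in the order a (capacitors), b (diagonal), c (socket), d (diagonal), and handed the job in at about 23.5 s.

- **Force:** each cap was pushed until the fingertips stood 48.4 mm above the bench. The vertical readings there were 3.1 to 4.0 N, so I saw only sliding friction and no hard stop. Readings come only at the end of each move, and the highest of all was 4.5 N. Sideways force stayed under about 3.2 N.
- **Depth:** pins a, b and c moved at least 5.6 mm after first contact, against the 5 mm needed. First contact on pin d was less clear, at only 1.7 N. The last picture shows its cap lowered at least as far as the others.
- **Surroundings:** in the before and after pictures, the board and the loose things around it look unmoved. The arm was clear of everything at the end.

None of the checks failed. The two camera views of the pins agreed to within about 3 mm.

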